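# Bombilla out of the half-open drawer

## Task

Get the bombilla (the steel drinking straw) for the mate out of the drawer: pull the walnut shelf's drawer open as far as its stop, then grip the bombilla and tilt it mouthpiece-up to draw it out diagonally through the opening, which is shorter than the bombilla. Finish while holding it: keep it still in the gripper, its lowest end at least 5 cm above the shelf's top and touching nothing else, with the drawer left open and the things on the shelf undisturbed.

Things in the scene. Friction and masses are not known exactly. Their poses are not given: they have to be found in the camera images.
- shelf: Low walnut display shelf, 320 deep (x) x 500 wide (y) x 85 mm high, fixed to the table; yaw varies. Origin: centre of its underside, on the table. Its -x side is the front, with the drawer in the middle and open cubbies beside it. Top board 14 mm thick: top face 85 mm, underside 71 mm above the table, front edge at x = -160 mm. A 30 mm high brass rail runs along the back edge.
- drawer (a joint): How far the drawer is pulled out, m: 0 shut, 0.135 at its firm stop. Starts ajar, slides along the shelf's -x axis, about 1.5 N friction, stays where left. Front panel 186 mm wide, 12 mm thick, from 23 to 69 mm above the table, outer face at shelf x = -160 mm minus this value. At the stop the free opening between panel and shelf front is 123 mm long and 165 mm wide.
- knob (a point): Middle of the head of the drawer's round turned brass knob, moves with the drawer. Head 25 mm across on a 12 mm neck; this point is 22 mm out from the panel's outer face and 49 mm above the table (36 mm below the shelf's top); the knob ends 7 mm further out. Its axis runs along the shelf's x.
- bombilla: Stiff steel drinking straw, 225 mm long, about 60 g, lying lengthways in the drawer, mouthpiece to the front 8 to 47 mm behind the panel. Origin on its axis, mid length, 6 mm above the drawer floor; +x to the strainer. Mouthpiece 28 x 14 x 6 mm; plain tube 9 mm thick (x -85 to -15 mm, where to grip); 12 mm brass collar; twisted length 10 mm thick; flat spoon strainer 42 x 24 x 12 mm.
- mouthpiece (a point): Tip of the bombilla's mouthpiece, on its axis (bombilla x = -112.5 mm).
- strainer (a point): Middle of the bombilla's flat strainer, on its axis (bombilla x = +92.5 mm), 20 mm short of the strainer's far tip and 205 mm from the mouthpiece's tip.
- gourd: Terracotta mate gourd with steel rim, 90 mm across, 94 mm high, standing on the shelf's top, to be left alone. Origin: centre of its underside.
- sugar_tin: Yellow enamel sugar tin with a closed flip-top lid, 79 mm across, 108 mm high, standing on the shelf's top, to be left alone. Origin: centre of its underside.
- coaster: Round wooden coaster, 96 mm across, 10 mm thick, lying on the shelf's top near the middle, to be left alone. Origin: centre of its underside.
- drawer_floor (a point): Middle of the drawer's inner floor, on its upper face, 31 mm above the table, 156 mm behind the panel's outer face; moves with the drawer. Inside, the drawer is 165 mm wide and 288 mm long; its side walls rise to 59 mm above the table.

How it is judged (in metres and radians):
On the way, in this order (a step that is already met when the one before it is completed fails the run):
1. the drawer is pulled open to its stop, the bombilla still lying in it (value of joint drawer above 0.125 m and height (world z) of mouthpiece below 0.06 m), for 0.1 s.
2. the gripped bombilla leans through the opening: mouthpiece above the level of the shelf's top, strainer still below it (height (world z) of mouthpiece above 0.085 m and height (world z) of strainer below 0.075 m and contact force between the fingers and bombilla above 0.5 N), for 0.1 s.
At the end, for the whole second after the job is handed in: The gripper holds the bombilla still (slower than 4 cm/s), mouthpiece tip and middle of the strainer both higher than 13 cm above the table (4.5 cm above the shelf's top), touching neither shelf, drawer nor the things on the shelf; the drawer is still open by more than 10 cm (contact force between the fingers and bombilla above 0.5 N and height (world z) of each of mouthpiece, strainer above 0.13 m and contact force between bombilla and shelf below 0.1 N and contact force between bombilla and gourd below 0.1 N and contact force between bombilla and sugar_tin below 0.1 N and contact force between bombilla and coaster below 0.1 N and linear speed of bombilla below 0.04 m/s and value of joint drawer above 0.1 m); the arm keeps its last pose, push and grip.
It fails at once if the gourd is shoved or tipped (over 2 cm or 0.3 rad) (distance of gourd from where it was at the start of the episode above 0.02 m or angle between gourd's own z axis and vertical above 0.3 rad).
It fails at once if the sugar tin is shoved or tipped (over 2 cm or 0.3 rad) (distance of sugar_tin from where it was at the start of the episode above 0.02 m or angle between sugar_tin's own z axis and vertical above 0.3 rad).
It fails at once if the coaster is shoved (over 2 cm) (distance of coaster from where it was at the start of the episode above 0.02 m).
It also fails if it takes over 51 s, if anything falls off the work surface, if the arm or the gripper's body presses on something with over 40 N, if the wrist force passes 120 N, or if a joint passes its speed limit or range.

## Robot

A 7-joint arm with a two-finger parallel gripper is mounted at the origin on the work surface. World frame = base frame: x ahead of the robot, y to its left, z up, the work surface at z = 0. Lengths are in m, angles in degrees, forces in N, time in s.
With the tool pointing down it reaches from about 0.425 to 0.875 m from the base axis. Payload 4.7 kg.
Tool frame: the origin (TCP) lies between the finger pads; the fingertips stand 8 mm ahead of it and the grasp point (between the pads) lies 11 mm behind it (env.tip_extent is the distance from the TCP to the fingertips, in m); z points along the fingers, y is the line along which they close (so a half turn about z gives the same grasp; the last joint's range is limited). The gripper opens to 87 mm and grips with 3 to 60 N. Pads are 19 mm wide; open, the fingers measure 117 mm over their backs; the gripper's body (75 mm by 190 mm) begins 51 mm behind the grasp point.
Start: joints at [-66.114, 18.392, -4.016, 83.108, 1.295, 78.541, -3.26], TCP at [0.255, 0.598, 0.231] pointing down, gripper open.
Joint ranges: [-163.93, 163.93], [-17.29, 119.83], [-79.2, 71.16], [3.27, 140.29], [-89.18, 269.18], [5.43, 117.66], [-154.24, 154.24]. Speed limits (degrees/s): [147.25, 147.25, 180, 180, 180, 180, 180].

## Interface

Orientations are given as [roll, pitch, yaw] about the fixed x, y, z axes, in that order (R = Rz(yaw) Ry(pitch) Rx(roll)).
In Python, from cell import sensors, vision, workorder, env gives the robot as it stands.
- The arm moves only by the tool drive_tool, never from a script. Its argument "moves" is a list of rows, each an object of numbers: "x", "y", "z": the shift along the tool's x, y, z in mm; "rx", "ry", "rz": the turn, a rotation vector about the tool's x, y, z in rad; "fingers": the closure, from -1 (fully open) to 1 (shut). In form: [{"x": .., "y": .., "z": .., "rx": .., "ry": .., "rz": .., "fingers": ..}, ...]. A call has 1 to 20 rows; each row is the pose to reach, as a shift and turn from the pose commanded when the call began, along the tool's axes at that moment; what a row does not reach only later rows make up. A row lasts 1/8 s, in which the tool goes at most 62.5 mm and 10.7 degrees, less where a joint would pass 70% of its speed; a pose out of reach is approached as far as the arm can. A call with a gripper value outside its range is refused whole. The fingers move at their own pace and stop on an object; "force" is the grip in N (left out, the last holds). Time passes only in rows, so rows that repeat a pose let the fingers close. It gives the time, the measured TCP pose, the force, the opening and the grip force at its end, in the units of the state.
- sensors.get_obs(): the state, without advancing time (a new reading comes with each control period).
- vision.read_camera(name): name is "side" or "top"; returns a dict with "image" (400x640x3 uint8, red, green, blue), "fx", "fy", "cx", "cy" (pixels), "R" (3x3) and "t" (3): a world point X has camera coordinates R X + t. Camera axes: x right, y down, z forward; pixel columns grow to the right and rows downward; lengths in m; the calibration is good to about 2 mm. A picture is of the moment at which its call begins. There is no depth.
- workorder.sign_off(): hands the job in; it is judged then, once.
The state is a dict: "time_s": time; "qpos": joint angles; "joint_velocities": joint speeds; "effort": joint torques, N m; "tool_pos": TCP position; "tool_rot": TCP orientation; "force": force on the tool from outside, world axes, zero at the start; "wrist_torque": the same for the moment, N m; "grip_width": finger opening in m; "grasp_force": force on a finger pad.
Only numpy, scipy, OpenCV 4.12 (cv2) and the standard library are available. Lean on these libraries where they do the work, as an engineer would, in place of code of your own. Each camera call takes 0.05 s, during which the arm holds its last target. There are 200 camera calls.

## Working session

There is one attempt and no reset: what is moved stays moved. The work goes in short steps, Python scripts to look and compute and a tool call to move; the robot and the scene stay as the last step left them, time stands still between calls to the robot, and variables do not carry over. Pictures are saved under pics/ and viewed, at most 10 in all, crops included, and the job is handed in when it is done.

Besides the shell and the picture viewer there is one more tool, called after "Call:" by a JSON object that holds its "method" and its "body", one argument or row to a line. drive_tool: Moves the arm, as the interface text tells. Its arguments: {"type":"object","properties":{"moves":{"type":"array"},"force":{"type":"number"}},"required":["moves"]}

```bash
mkdir -p pics; ls; python3 - <<'E'
from cell import sensors, vision
import cv2,numpy as np
for n in("top","side"):
    c=vision.read_camera(n); cv2.imwrite(f"pics/{n}0.png",c["image"][:,:,::-1]); print(n,c["fx"],c["fy"],c["cx"],c["cy"],np.round(c["R"],4).tolist(),np.round(c["t"],4).tolist())
print(sensors.get_obs())
E
```

```text
pics
top 461.34283998717603 461.34283998717603 319.77850817813936 205.29927268272033 [[-0.0115, -0.9998, -0.0186], [-0.9899, 0.014, -0.1413], [0.1415, 0.0168, -0.9898]] [0.0404, 0.686, 0.7782]
side 437.024019333654 437.024019333654 313.45717644673203 200.6896854408163 [[0.7182, -0.6955, 0.024], [-0.299, -0.3395, -0.8918], [0.6284, 0.6333, -0.4518]] [-0.4837, 0.2957, 0.2775]
{'time_s': 0.1, 'qpos': array([-66.1147796 ,  18.43437192,  -4.01659935,  83.16864243,
         1.29517559,  78.54002139,  -3.25915837]), 'joint_velocities': array([ 0.07678697, -0.09812709, -0.05061196, -0.24577665, -0.07076948,
        0.02641867, -0.07264831]), 'effort': array([-4.02119813e-04, -4.92569411e+01, -4.05761227e-01, -3.13396525e+01,
       -6.40778197e-02,  3.95834225e-02,  7.65968434e-05]), 'tool_pos': array([0.25462873, 0.59752595, 0.22956961]), 'tool_rot': array([-1.79902210e+02,  5.29109403e-03,  1.56926285e+02]), 'force': array([-0.59495502, -0.72718838,  0.00952249]), 'wrist_torque': array([ 0.03056639, -0.01106125,  0.02249489]), 'grasp_force': 0.0, 'grip_width': 0.08718972544705683}
```

View pics/top0.png

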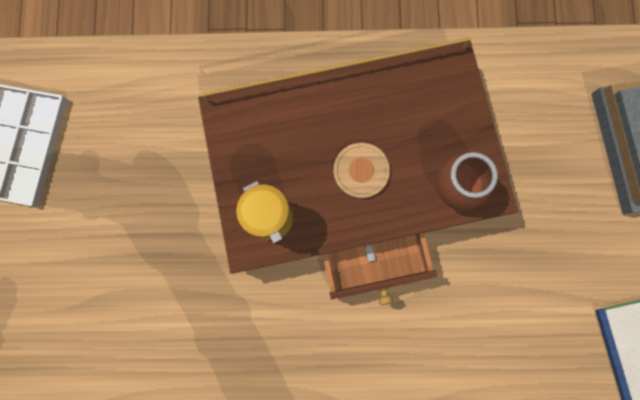

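View pics/side0.png

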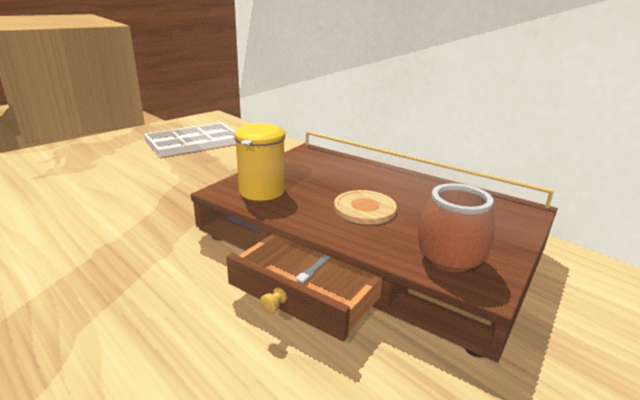

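The top view shows the shelf, with its front facing the robot. Its front corners are near (232,272) and (518,212), and the knob is near (385,298). In the side view the knob is near (272,300) and the mouthpiece near (305,276). I'll enlarge both for precise readings.

```bash
python3 - <<'E'
import cv2,numpy as np
a=cv2.imread("pics/top0.png")[220:320,310:450]; b=cv2.imread("pics/side0.png")[220:340,220:390]
a=cv2.resize(a,(700,500)[:2],interpolation=cv2.INTER_CUBIC); cv2.imwrite("pics/tc.png",a)
cv2.imwrite("pics/sc.png",cv2.resize(b,None,fx=4.5,fy=4.5,interpolation=cv2.INTER_CUBIC))
E
```

```text
(no output)
```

View pics/tc.png

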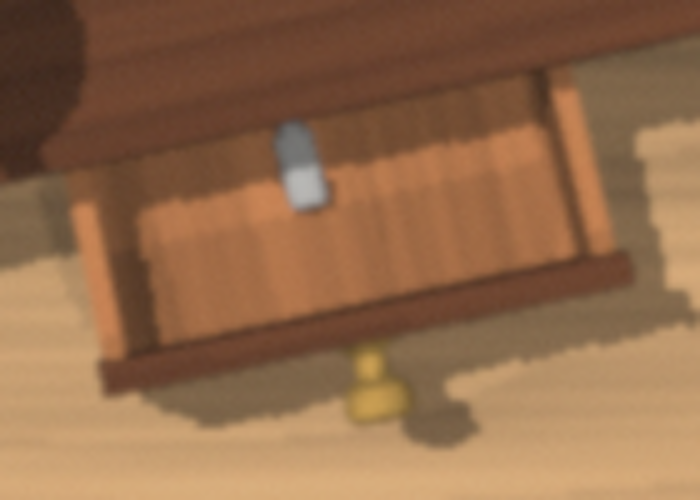

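View pics/sc.png

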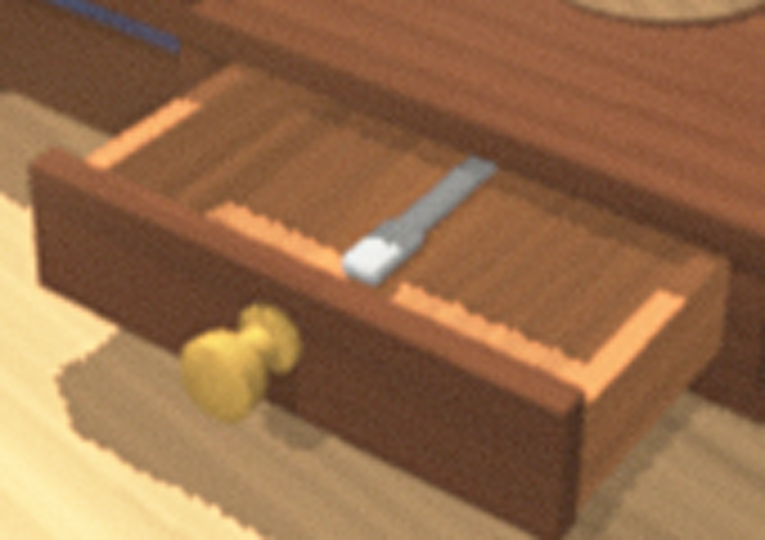

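Top crop: the knob head is at (378,398), so full-image (385.6,299.6), and the mouthpiece tip is at (372.4,262). Side crop: the knob head is at (225,375), so (270,303.3), and the tip is at (358,268), so (299.6,279.6). Next I triangulate these and fit the shelf from its top corners.

```bash
cat > h.py <<'E'
import numpy as np
from scipy.optimize import least_squares
from cell import vision
def cam(n):
    return vision.read_camera(n)
def proj(c,X):
    p=np.array(X)@np.array(c["R"]).T+c["t"]; return np.stack([c["fx"]*p[...,0]/p[...,2]+c["cx"],c["fy"]*p[...,1]/p[...,2]+c["cy"]],-1)
def tri(c1,p1,c2,p2):
    r=least_squares(lambda X:np.r_[proj(c1,X)-p1,proj(c2,X)-p2],[.5,0,.05]); return r.x,np.sqrt(2*r.cost/4)
def plane(c,p,z):
    d=np.array(c["R"]).T@[(p[0]-c["cx"])/c["fx"],(p[1]-c["cy"])/c["fy"],1]; o=-np.array(c["R"]).T@c["t"]
    return o+d*(z-o[2])/d[2]
def W(s,P):  # shelf->world, s=x,y,yaw
    P=np.atleast_2d(P); c,n=np.cos(s[2]),np.sin(s[2])
    return np.c_[s[0]+c*P[:,0]-n*P[:,1],s[1]+n*P[:,0]+c*P[:,1],P[:,2]]
E
python3 - <<'E'
from h import *
T=cam("top");S=cam("side")
print("knob",tri(T,[385.6,299.6],S,[270,303.3])); print("mouth",tri(T,[372.4,262],S,[299.6,279.6]))
for n,t,s in(("FL",[232,272],[193,197]),("FR",[518,212],[518,294])): print(n,tri(T,t,S,s),plane(T,t,.085))
# fit shelf yaw from top: front corners & back corners z=.085
P=np.array([[-.16,.25,.085],[-.16,-.25,.085]])
U=np.array([[232,272],[518,212]])
r=least_squares(lambda s:(proj(T,W(s,P))-U).ravel(),[.7,0,0]); s=r.x;print(s,np.degrees(s[2]),r.fun)
for n,t,z in(("panelL",[310+104/5,220+365/5],.069),("panelLo",[310+104/5,220+393/5],.069),("panelRo",[310+632/5,220+283/5],.069),("tin",[263,210],.193),("gourd",[474,175],.179),("coaster",[362,170],.095)):
    w=plane(T,t,z);d=w[:2]-s[:2];c,n_=np.cos(s[2]),np.sin(s[2]);print(n,w,"shelf",c*d[0]+n_*d[1],-n_*d[0]+c*d[1])
E
```

```text
knob (array([ 0.51953925, -0.08119391,  0.04857556]), np.float64(0.1138080436692466))
mouth (array([ 0.58557457, -0.06154864,  0.03940707]), np.float64(0.4392364829759181))
FL (array([0.57061637, 0.18125442, 0.07801073]), np.float64(0.3631697508023154)) [0.569853   0.18024725 0.085     ]
FR (array([ 0.66748971, -0.30242908,  0.11299822]), np.float64(3.6473001911317113)) [ 0.66507657 -0.30539733  0.085     ]
[ 0.77459064 -0.03178028  0.19377566] 11.102527440600111 [-1.47163431  0.26229675  1.46391892 -0.40019856]
panelL [0.53252758 0.01419049 0.069     ] shelf -0.2286802712284264 0.09172332131194275
panelLo [0.52316729 0.01432989 0.069     ] shelf -0.23783853770418503 0.09366257906174513
panelRo [ 0.55808945 -0.16609649  0.069     ] shelf -0.23831382225549275 -0.09011176573455967
tin [0.66005627 0.1131997  0.193     ] shelf -0.0844726570623964 0.1643218927645932
gourd [ 0.71090078 -0.20459728  0.179     ] shelf -0.09577639471824438 -0.15731813804906564
coaster [ 0.73979434 -0.042059    0.095     ] shelf -0.03612437551384491 -0.0033857896175051184
```

The triangulation agrees with the text: knob z is 0.0486, shelf yaw 11.1°, and the drawer is open about 78 mm. Next I work out the approach to the knob.

```bash
cat >> h.py <<'E'
from scipy.spatial.transform import Rotation as Ro
from cell import sensors
S0=np.array([.7746,-.0318,np.radians(11.1)])
def rel(sp,lean,base=None):
    """shelf-frame TCP pos (m), lean deg: + = tool z tips to -x_shelf (toward robot). prints move from current"""
    o=sensors.get_obs(); p=o["tool_pos"]; R=Ro.from_euler("xyz",o["tool_rot"],degrees=True)
    if base is not None: p,R=base
    w=W(S0,sp)[0]; T=Ro.from_euler("z",S0[2])*Ro.from_euler("y",np.radians(lean))*Ro.from_euler("x",np.pi)
    return np.round(R.inv().apply(w-p)*1000,1),np.round((R.inv()*T).as_rotvec(),3),w
E
python3 - <<'E'
from h import *
for z in(.2,.038): print(rel([-.26,.0006,z],0))
E
```

```text
(array([-509.6, -520.9,   30.5]), array([-0.000e+00,  1.000e-03,  2.545e+00]), array([ 0.51934839, -0.08126694,  0.2       ]))
(array([-509.6, -520.7,  192.5]), array([-0.000e+00,  1.000e-03,  2.545e+00]), array([ 0.51934839, -0.08126694,  0.038     ]))
```

Call:
{"method": "drive_tool", "body": {
  "moves": [
    {"x":-510,"y":-521,"z":30,"rz":2.545,"fingers":-1},
    {"x":-510,"y":-521,"z":30,"rz":2.545,"fingers":-1},
    {"x":-510,"y":-521,"z":30,"rz":2.545,"fingers":-1},
    {"x":-510,"y":-521,"z":30,"rz":2.545,"fingers":-1},
    {"x":-510,"y":-521,"z":30,"rz":2.545,"fingers":-1},
    {"x":-510,"y":-521,"z":30,"rz":2.545,"fingers":-1},
    {"x":-510,"y":-521,"z":30,"rz":2.545,"fingers":-1},
    {"x":-510,"y":-521,"z":30,"rz":2.545,"fingers":-1},
    {"x":-510,"y":-521,"z":30,"rz":2.545,"fingers":-1},
    {"x":-510,"y":-521,"z":30,"rz":2.545,"fingers":-1},
    {"x":-510,"y":-521,"z":30,"rz":2.545,"fingers":-1},
    {"x":-510,"y":-521,"z":30,"rz":2.545,"fingers":-1},
    {"x":-510,"y":-521,"z":30,"rz":2.545,"fingers":-1},
    {"x":-510,"y":-521,"z":30,"rz":2.545,"fingers":-1},
    {"x":-510,"y":-521,"z":30,"rz":2.545,"fingers":-1},
    {"x":-510,"y":-521,"z":30,"rz":2.545,"fingers":-1},
    {"x":-510,"y":-521,"z":30,"rz":2.545,"fingers":-1},
    {"x":-510,"y":-521,"z":30,"rz":2.545,"fingers":-1}
  ]
}}

```text
invalid input at $.moves[0]: expected keys x, y, z, rx, ry, rz, fingers
```

```bash
python3 - <<'E'
from h import *
print(rel([-.26,.0006,.038],0)); o=sensors.get_obs(); print(o["time_s"],o["qpos"].round(1),o["force"])
E
```

```text
(array([-509.6, -520.7,  192.5]), array([-0.000e+00,  1.000e-03,  2.545e+00]), array([ 0.51934839, -0.08126694,  0.038     ]))
0.2 [-66.1  18.4  -4.   83.1   1.3  78.5  -3.3] [-0.25382     0.1989412   1.45838225]
```

All keys are required, so I'll resend with them filled in.

Call:
{"method": "drive_tool", "body": {
  "moves": [
    {"x":-510,"y":-521,"z":30,"rx":0,"ry":0,"rz":2.545,"fingers":-1},
    {"x":-510,"y":-521,"z":30,"rx":0,"ry":0,"rz":2.545,"fingers":-1},
    {"x":-510,"y":-521,"z":30,"rx":0,"ry":0,"rz":2.545,"fingers":-1},
    {"x":-510,"y":-521,"z":30,"rx":0,"ry":0,"rz":2.545,"fingers":-1},
    {"x":-510,"y":-521,"z":30,"rx":0,"ry":0,"rz":2.545,"fingers":-1},
    {"x":-510,"y":-521,"z":30,"rx":0,"ry":0,"rz":2.545,"fingers":-1},
    {"x":-510,"y":-521,"z":30,"rx":0,"ry":0,"rz":2.545,"fingers":-1},
    {"x":-510,"y":-521,"z":30,"rx":0,"ry":0,"rz":2.545,"fingers":-1},
    {"x":-510,"y":-521,"z":30,"rx":0,"ry":0,"rz":2.545,"fingers":-1},
    {"x":-510,"y":-521,"z":30,"rx":0,"ry":0,"rz":2.545,"fingers":-1},
    {"x":-510,"y":-521,"z":30,"rx":0,"ry":0,"rz":2.545,"fingers":-1},
    {"x":-510,"y":-521,"z":30,"rx":0,"ry":0,"rz":2.545,"fingers":-1},
    {"x":-510,"y":-521,"z":30,"rx":0,"ry":0,"rz":2.545,"fingers":-1},
    {"x":-510,"y":-521,"z":30,"rx":0,"ry":0,"rz":2.545,"fingers":-1},
    {"x":-510,"y":-521,"z":30,"rx":0,"ry":0,"rz":2.545,"fingers":-1},
    {"x":-510,"y":-521,"z":30,"rx":0,"ry":0,"rz":2.545,"fingers":-1},
    {"x":-510,"y":-521,"z":30,"rx":0,"ry":0,"rz":2.545,"fingers":-1},
    {"x":-510,"y":-521,"z":30,"rx":0,"ry":0,"rz":2.545,"fingers":-1}
  ]
}}

```text
time_s: 2.45
tool_pos: [0.5198, -0.0811, 0.2006]
tool_rot: [-180.0, -0.0, 11.1]
force: [-0.0, 0.2, -0.5]
grip_width: 0.0873
grasp_force: 0.0
```

```bash
python3 - <<'E'
from h import *
print(rel([-.26,.0006,.038],0)); o=sensors.get_obs(); print(o["time_s"],o["qpos"].round(1),o["force"])
E
```

```text
(array([-5.000e-01,  1.000e-01,  1.626e+02]), array([-0.   , -0.   ,  0.001]), array([ 0.51934839, -0.08126694,  0.038     ]))
2.45 [-28.1   4.2  36.  104.2  -2.6  72.4 -70.3] [-0.03714444  0.17303782 -0.46107793]
```

Call:
{"method": "drive_tool", "body": {
  "moves": [
    {"x":0,"y":0,"z":50,"rx":0,"ry":0,"rz":0,"fingers":-1},
    {"x":0,"y":0,"z":95,"rx":0,"ry":0,"rz":0,"fingers":-1},
    {"x":0,"y":0,"z":130,"rx":0,"ry":0,"rz":0,"fingers":-1},
    {"x":0,"y":0,"z":150,"rx":0,"ry":0,"rz":0,"fingers":-1},
    {"x":0,"y":0,"z":162,"rx":0,"ry":0,"rz":0,"fingers":-1},
    {"x":0,"y":0,"z":162,"rx":0,"ry":0,"rz":0,"fingers":-0.5},
    {"x":0,"y":0,"z":162,"rx":0,"ry":0,"rz":0,"fingers":1},
    {"x":0,"y":0,"z":162,"rx":0,"ry":0,"rz":0,"fingers":1},
    {"x":0,"y":0,"z":162,"rx":0,"ry":0,"rz":0,"fingers":1},
    {"x":0,"y":0,"z":162,"rx":0,"ry":0,"rz":0,"fingers":1},
    {"x":0,"y":0,"z":162,"rx":0,"ry":0,"rz":0,"fingers":1}
  ],
  "force": 25
}}

```text
time_s: 3.82
tool_pos: [0.5198, -0.0812, 0.0387]
tool_rot: [-180.0, -0.0, 11.1]
force: [-0.9, -0.3, 0.1]
grip_width: 0.0348
grasp_force: 0.0
```

Call:
{"method": "drive_tool", "body": {
  "moves": [
    {"x":0,"y":0,"z":0,"rx":0,"ry":0,"rz":0,"fingers":1},
    {"x":0,"y":0,"z":0,"rx":0,"ry":0,"rz":0,"fingers":1},
    {"x":0,"y":0,"z":0,"rx":0,"ry":0,"rz":0,"fingers":1},
    {"x":0,"y":0,"z":0,"rx":0,"ry":0,"rz":0,"fingers":1}
  ],
  "force": 25
}}

```text
time_s: 4.32
tool_pos: [0.5197, -0.0811, 0.0386]
tool_rot: [-180.0, 0.0, 11.1]
force: [-0.8, 0.8, -0.1]
grip_width: 0.0236
grasp_force: 24.9
```

The gripper has the knob (opening 23.6 mm). Pull gently.

Call:
{"method": "drive_tool", "body": {
  "moves": [
    {"x":-6,"y":0,"z":0,"rx":0,"ry":0,"rz":0,"fingers":1},
    {"x":-14,"y":0,"z":0,"rx":0,"ry":0,"rz":0,"fingers":1},
    {"x":-22,"y":0,"z":0,"rx":0,"ry":0,"rz":0,"fingers":1},
    {"x":-30,"y":0,"z":0,"rx":0,"ry":0,"rz":0,"fingers":1},
    {"x":-38,"y":0,"z":0,"rx":0,"ry":0,"rz":0,"fingers":1},
    {"x":-45,"y":0,"z":0,"rx":0,"ry":0,"rz":0,"fingers":1},
    {"x":-51,"y":0,"z":0,"rx":0,"ry":0,"rz":0,"fingers":1},
    {"x":-55,"y":0,"z":0,"rx":0,"ry":0,"rz":0,"fingers":1},
    {"x":-58,"y":0,"z":0,"rx":0,"ry":0,"rz":0,"fingers":1},
    {"x":-60,"y":0,"z":0,"rx":0,"ry":0,"rz":0,"fingers":1},
    {"x":-60,"y":0,"z":0,"rx":0,"ry":0,"rz":0,"fingers":1}
  ],
  "force": 25
}}

```text
time_s: 5.7
tool_pos: [0.4638, -0.0923, 0.0387]
tool_rot: [179.9, -0.4, 11.1]
force: [9.7, 1.2, -11.1]
grip_width: 0.0232
grasp_force: 24.9
```

It moved 57 mm and the force rose to 9.7 N, so the drawer is at its stop. Release and go up.

Call:
{"method": "drive_tool", "body": {
  "moves": [
    {"x":-57,"y":0,"z":0,"rx":0,"ry":0,"rz":0,"fingers":-1},
    {"x":-57,"y":0,"z":0,"rx":0,"ry":0,"rz":0,"fingers":-1}
  ]
}}

```text
time_s: 5.95
tool_pos: [0.3997, -0.104, 0.0371]
tool_rot: [-179.8, 0.3, 11.0]
force: [-0.3, 0.8, -0.4]
grip_width: 0.0357
grasp_force: 0.0
```

I gave the shift from the wrong reference: it should have been 0, so the gripper backed off the knob by 65 mm. There was no lasting force. I'll raise the tool and look.

Call:
{"method": "drive_tool", "body": {
  "moves": [
    {"x":0,"y":0,"z":-50,"rx":0,"ry":0,"rz":0,"fingers":-1},
    {"x":0,"y":0,"z":-110,"rx":0,"ry":0,"rz":0,"fingers":-1},
    {"x":0,"y":0,"z":-160,"rx":0,"ry":0,"rz":0,"fingers":-1},
    {"x":0,"y":0,"z":-160,"rx":0,"ry":0,"rz":0,"fingers":-1}
  ]
}}

```text
time_s: 6.45
tool_pos: [0.408, -0.1043, 0.2027]
tool_rot: [179.9, -0.5, 11.1]
force: [-0.2, 0.1, -0.3]
grip_width: 0.0753
grasp_force: 0.0
```

```bash
python3 - <<'E'
from h import *
import cv2
T=cam("top");S=cam("side")
a=T["image"][215:335,300:460,::-1]; b=S["image"][220:345,190:390,::-1]
a=cv2.resize(a,None,fx=5,fy=5,interpolation=cv2.INTER_CUBIC)[:,:800]; b=cv2.resize(b,None,fx=4,fy=4,interpolation=cv2.INTER_CUBIC)
cv2.imwrite("pics/t1.png",a); cv2.imwrite("pics/s1.png",b)
E
```

```text
(no output)
```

View pics/t1.png

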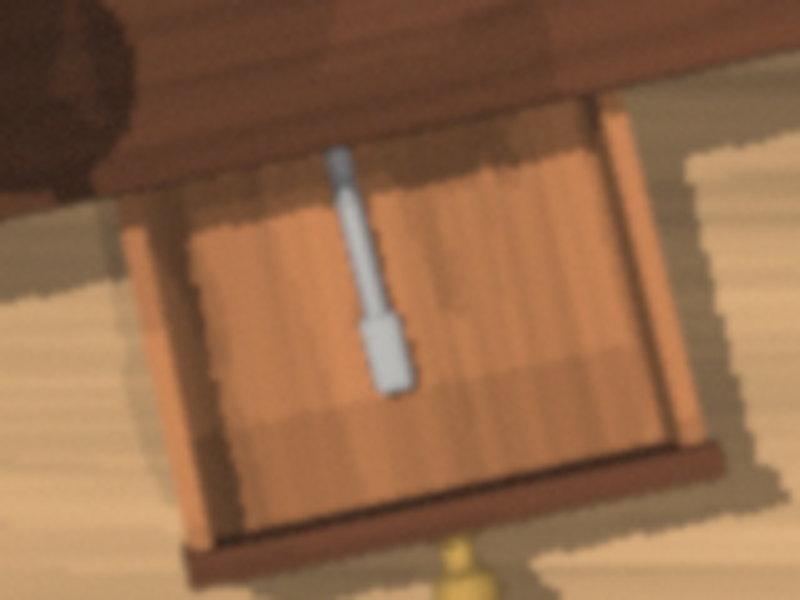

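View pics/s1.png

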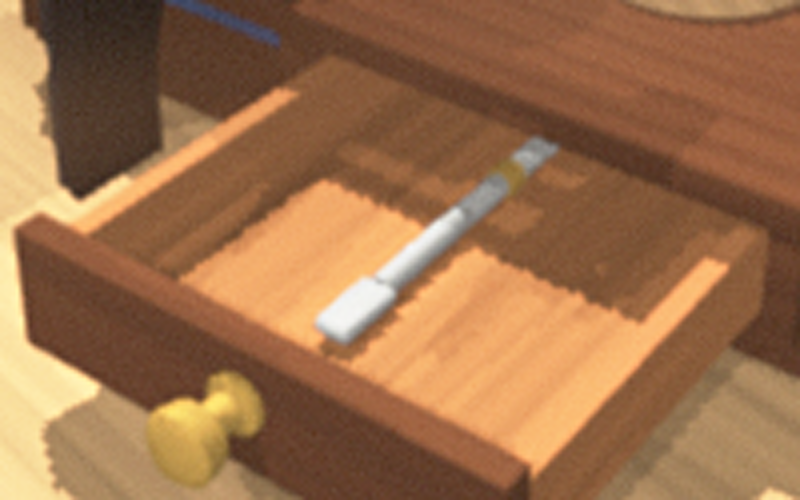

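The drawer is open. In the top crop the mouthpiece tip is at (395,392), so (379,293.4), and the tube at the shelf edge is at (340,155), so (368,246). In the side crop the tip is at (332,333), so (273,303.2), and the collar is at (513,176), so (318.2,264).

```bash
python3 - <<'E'
from h import *
T=cam("top");S=cam("side")
def sh(w): d=w[:2]-S0[:2];c,n=np.cos(S0[2]),np.sin(S0[2]);return np.round([c*d[0]+n*d[1],-n*d[0]+c*d[1],w[2]],4)
m,e=tri(T,[379,293.4],S,[273,303.2]);print("mouth",m,e,sh(m))
print("tube top@z.037",sh(plane(T,[368,246],.037)),sh(plane(T,[300+358/5,215+240/5],.037)), "mouth",sh(plane(T,[379,293.4],.037)))
print("side tube",sh(plane(S,[318.2,264],.037)),sh(plane(S,[297.5,281.2],.037)))
print("panel outer",sh(plane(T,[300+190/5,215+585/5],.069)),sh(plane(T,[300+722/5,215+470/5],.069)))
for x in(-.185,-.19): print(rel([x,.01,.15],-25),rel([x,.01,.041],-25))
E
```

```text
mouth [ 0.53064502 -0.07207491  0.03671128] 0.534505867360795 [-0.2471  0.0074  0.0367]
tube top@z.037 [-0.1626  0.0094  0.037 ] [-0.1934  0.0097  0.037 ] mouth [-0.2481  0.0086  0.037 ]
side tube [-0.1429  0.0088  0.037 ] [-0.1927  0.0087  0.037 ]
panel outer [-0.2943  0.0932  0.069 ] [-0.2935 -0.0904  0.069 ]
(array([192.6,  -9.3,  46.6]), array([-0.   ,  0.439, -0.   ]), array([ 0.59113564, -0.05760364,  0.15      ])) (array([192.9,  -9.3, 155.6]), array([-0.   ,  0.439, -0.   ]), array([ 0.59113564, -0.05760364,  0.041     ]))
(array([187.6,  -9.3,  46.7]), array([-0.   ,  0.439, -0.   ]), array([ 0.58622917, -0.05856625,  0.15      ])) (array([187.9,  -9.3, 155.7]), array([-0.   ,  0.439, -0.   ]), array([ 0.58622917, -0.05856625,  0.041     ]))
```

The tip triangulates to z = 0.037, as expected. The drawer is at 0.134, and the bombilla lies parallel to the shelf's x axis at y ≈ 9 mm, with its tip at x ≈ -0.2475. I'll grip at shelf x = -0.18 with a 10° lean.

```bash
python3 - <<'E'
from h import *
for z in (.13,.0415): print(rel([-.181,.0088,z],-10))
E
```

```text
(array([196.7,  -8.1,  66.6]), array([-0.   ,  0.177, -0.   ]), array([ 0.59529183, -0.0580111 ,  0.13      ]))
(array([196.9,  -8.1, 155.1]), array([-0.   ,  0.177, -0.   ]), array([ 0.59529183, -0.0580111 ,  0.0415    ]))
```

Call:
{"method": "drive_tool", "body": {
  "moves": [
    {"x":50,"y":-8,"z":40,"rx":0,"ry":0.1,"rz":0,"fingers":-1},
    {"x":100,"y":-8,"z":66,"rx":0,"ry":0.177,"rz":0,"fingers":-1},
    {"x":150,"y":-8,"z":66,"rx":0,"ry":0.177,"rz":0,"fingers":-1},
    {"x":190,"y":-8,"z":66,"rx":0,"ry":0.177,"rz":0,"fingers":-1},
    {"x":197,"y":-8,"z":66,"rx":0,"ry":0.177,"rz":0,"fingers":-1},
    {"x":197,"y":-8,"z":66,"rx":0,"ry":0.177,"rz":0,"fingers":-1},
    {"x":197,"y":-8,"z":66,"rx":0,"ry":0.177,"rz":0,"fingers":-1}
  ]
}}

```text
time_s: 7.52
tool_pos: [0.5952, -0.0587, 0.1319]
tool_rot: [-180.0, -10.1, 11.0]
force: [-0.7, 0.7, 0.5]
grip_width: 0.0871
grasp_force: 0.0
```

```bash
python3 - <<'E'
from h import *
for z in (.06,.0415): print(rel([-.181,.0088,z],-10))
print(sensors.get_obs()["qpos"].round(1))
E
```

```text
(array([-12.4,  -0.6,  70.9]), array([-0.001, -0.001, -0.001]), array([ 0.59529183, -0.0580111 ,  0.06      ]))
(array([-15.6,  -0.6,  89.1]), array([-0.001, -0.001, -0.001]), array([ 0.59529183, -0.0580111 ,  0.0415    ]))
[-30.1  10.6  38.6 107.7 -12.   55.  -65.4]
```

Call:
{"method": "drive_tool", "body": {
  "moves": [
    {"x":-6,"y":-0.6,"z":35,"rx":0,"ry":0,"rz":0,"fingers":-1},
    {"x":-12,"y":-0.6,"z":66,"rx":0,"ry":0,"rz":0,"fingers":-1},
    {"x":-14,"y":-0.6,"z":80,"rx":0,"ry":0,"rz":0,"fingers":-1},
    {"x":-15.5,"y":-0.6,"z":89,"rx":0,"ry":0,"rz":0,"fingers":-1},
    {"x":-15.5,"y":-0.6,"z":89,"rx":0,"ry":0,"rz":0,"fingers":-1},
    {"x":-15.5,"y":-0.6,"z":89,"rx":0,"ry":0,"rz":0,"fingers":-0.5}
  ]
}}

```text
time_s: 8.28
tool_pos: [0.5979, -0.0574, 0.0434]
tool_rot: [180.0, -10.3, 11.1]
force: [-0.2, -0.2, -0.6]
grip_width: 0.0825
grasp_force: 0.0
```

Call:
{"method": "drive_tool", "body": {
  "moves": [
    {"x":-1,"y":0,"z":1.5,"rx":0,"ry":0,"rz":0,"fingers":1},
    {"x":-1,"y":0,"z":1.5,"rx":0,"ry":0,"rz":0,"fingers":1},
    {"x":-1,"y":0,"z":1.5,"rx":0,"ry":0,"rz":0,"fingers":1},
    {"x":-1,"y":0,"z":1.5,"rx":0,"ry":0,"rz":0,"fingers":1},
    {"x":-1,"y":0,"z":1.5,"rx":0,"ry":0,"rz":0,"fingers":1},
    {"x":-1,"y":0,"z":1.5,"rx":0,"ry":0,"rz":0,"fingers":1},
    {"x":-1,"y":0,"z":1.5,"rx":0,"ry":0,"rz":0,"fingers":1},
    {"x":-1,"y":0,"z":1.5,"rx":0,"ry":0,"rz":0,"fingers":1},
    {"x":-1,"y":0,"z":1.5,"rx":0,"ry":0,"rz":0,"fingers":1},
    {"x":-1,"y":0,"z":1.5,"rx":0,"ry":0,"rz":0,"fingers":1},
    {"x":-1,"y":0,"z":1.5,"rx":0,"ry":0,"rz":0,"fingers":1}
  ],
  "force": 50
}}

```text
time_s: 9.65
tool_pos: [0.5966, -0.0574, 0.0408]
tool_rot: [-180.0, -10.2, 11.1]
force: [-0.8, 0.4, 4.2]
grip_width: 0.0074
grasp_force: 50.6
```

The gripper holds the tube. Next I compute the diagonal extraction path.

```bash
cat > plan.py <<'E'
from h import *
o=sensors.get_obs(); p=o["tool_pos"]; R=Ro.from_euler("xyz",o["tool_rot"],degrees=True)
Rs=Ro.from_euler("z",S0[2]); q=Rs.inv().apply(p-[*S0[:2],0]); print("tcp shelf",q)
tip=np.array([-.0225,q[1],.037]); d=q-tip
for xt,zt,th in [(-.026,.039,3),(-.03,.041,6),(-.045,.042,8.5),(-.06,.042,10),(-.075,.042,12.5),(-.09,.042,15),(-.105,.042,19),(-.12,.042,24),(-.135,.042,29),(-.15,.043,33),(-.165,.044,36),(-.185,.05,38)]:
    D=Ro.from_euler("y",np.radians(th)); w=np.array([xt,q[1],zt])+D.apply(d)
    wp=Rs.apply(w)+[*S0[:2],0]
    t=R.inv().apply(wp-p)*1000; e=.061-(zt+(-xt+.0-.16)*-np.tan(np.radians(th))) if xt>-.16 else 0
    cl=(.071-(zt+(xt+.16)*np.tan(np.radians(th))))*np.cos(np.radians(th)); m=np.array([xt,zt])+.225*np.array([-np.cos(np.radians(th)),np.sin(np.radians(th))])
    print(th,t.round(1),"ry",round(-np.radians(th),3),"edge clr",round(cl*1000,1),"mouth",m.round(3),"panel z",round(zt+(xt+.289)*np.tan(np.radians(th)),3))
E
python3 plan.py
```

```text
tcp shelf [-0.17959225  0.00915684  0.04079214]
3 [ -1.2  -0.  -10.6] ry -0.052 edge clr 24.9 mouth [-0.251  0.051] panel z 0.053
6 [ -2.5  -0.  -21.2] ry -0.105 edge clr 16.2 mouth [-0.254  0.065] panel z 0.068
8.5 [-14.9  -0.  -31.3] ry -0.148 edge clr 11.7 mouth [-0.268  0.075] panel z 0.078
10 [-28.2  -0.  -37.8] ry -0.175 edge clr 11.2 mouth [-0.282  0.081] panel z 0.082
12.5 [-40.3  -0.  -46.8] ry -0.218 edge clr 9.9 mouth [-0.295  0.091] panel z 0.089
15 [-52.2  -0.  -55.6] ry -0.262 edge clr 9.9 mouth [-0.307  0.1  ] panel z 0.095
19 [-61.7  -0.  -67.9] ry -0.332 edge clr 9.5 mouth [-0.318  0.115] panel z 0.105
24 [-69.  -0. -82.] ry -0.419 edge clr 10.2 mouth [-0.326  0.134] panel z 0.117
29 [-75.3  -0.  -95.5] ry -0.506 edge clr 13.2 mouth [-0.332  0.151] panel z 0.127
33 [ -82.5   -0.  -107.2] ry -0.576 edge clr 18.0 mouth [-0.339  0.166] panel z 0.133
36 [ -91.1   -0.  -116.5] ry -0.628 edge clr 24.8 mouth [-0.347  0.176] panel z 0.134
38 [-105.6   -0.  -129.6] ry -0.663 edge clr 31.9 mouth [-0.362  0.189] panel z 0.131
```

Call:
{"method": "drive_tool", "body": {
  "moves": [
    {"x":-1,"y":0,"z":-10.5,"rx":0,"ry":-0.052,"rz":0,"fingers":1},
    {"x":-2.5,"y":0,"z":-21,"rx":0,"ry":-0.105,"rz":0,"fingers":1},
    {"x":-9,"y":0,"z":-26,"rx":0,"ry":-0.127,"rz":0,"fingers":1},
    {"x":-15,"y":0,"z":-31,"rx":0,"ry":-0.148,"rz":0,"fingers":1},
    {"x":-21.5,"y":0,"z":-34.5,"rx":0,"ry":-0.162,"rz":0,"fingers":1},
    {"x":-28,"y":0,"z":-38,"rx":0,"ry":-0.175,"rz":0,"fingers":1},
    {"x":-34,"y":0,"z":-42.5,"rx":0,"ry":-0.197,"rz":0,"fingers":1},
    {"x":-40,"y":0,"z":-47,"rx":0,"ry":-0.218,"rz":0,"fingers":1},
    {"x":-46,"y":0,"z":-51,"rx":0,"ry":-0.24,"rz":0,"fingers":1},
    {"x":-52,"y":0,"z":-55.5,"rx":0,"ry":-0.262,"rz":0,"fingers":1},
    {"x":-52,"y":0,"z":-55.5,"rx":0,"ry":-0.262,"rz":0,"fingers":1},
    {"x":-52,"y":0,"z":-55.5,"rx":0,"ry":-0.262,"rz":0,"fingers":1}
  ]
}}

```text
time_s: 11.15
tool_pos: [0.5366, -0.0691, 0.086]
tool_rot: [-180.0, 4.9, 11.1]
force: [0.2, -0.6, -0.7]
grip_width: 0.0076
grasp_force: 50.0
```

```bash
python3 - <<'E'
from h import *
import cv2
S=cam("side");T=cam("top")
b=S["image"][130:380,150:470,::-1];a=T["image"][180:340,300:460,::-1]
cv2.imwrite("pics/s2.png",np.hstack([cv2.resize(b,(512,400)),cv2.resize(a,(288,400))[:, :288]]))
print(sensors.get_obs()["qpos"].round(1))
E
```

```text
[-29.7  18.2  39.1 105.6 -10.7  65.2 -65.5]
```

View pics/s2.png

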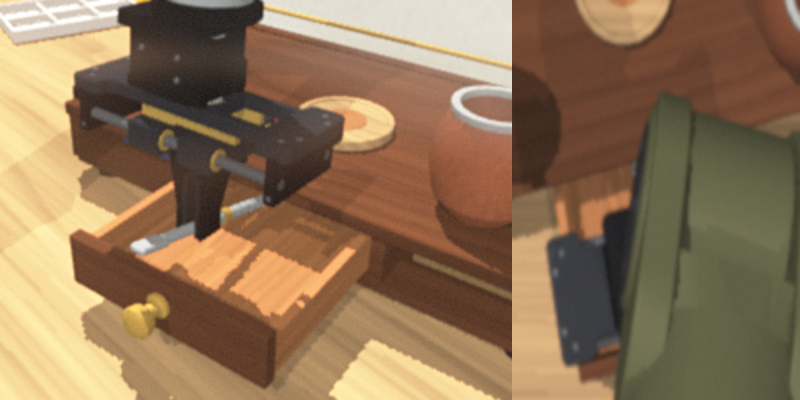

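The bombilla is held and tilted. The mouthpiece is at s2 (138,248), so full-image (236,285), and the far visible end is at (262,200), so (313.8,255). I'll compare that with the prediction.

```bash
python3 - <<'E'
from h import *
S=cam("side")
print(proj(S,W(S0,[[-.307,.009,.100]])))
for th in(5,8,11,15):
    t=np.radians(th); g=np.array([-.2316,.0825]) 
    o=sensors.get_obs(); 
    L=lambda s:W(S0,[[g[0]-s*np.cos(t),.009,g[1]+s*np.sin(t)]])
    print(th,proj(S,np.vstack([L(.068),L(-.06)])).round(1))
q=Ro.from_euler("z",-S0[2]).apply(o["tool_pos"]-[*S0[:2],0]);print(q)
E
```

```text
[[235.07580858 286.27681653]]
5 [[240.5 291.2]
 [306.8 249.2]]
8 [[240.6 288.4]
 [306.7 251.3]]
11 [[240.8 285.6]
 [306.4 253.4]]
15 [[241.2 281.8]
 [305.9 256.2]]
[-0.24083191  0.00918454  0.08597882]
```

The prediction (235,286) matches, so nothing slipped. Next I compute the rest of the path from here.

```bash
python3 - <<'E'
from h import *
o=sensors.get_obs(); p=o["tool_pos"]; R=Ro.from_euler("xyz",o["tool_rot"],degrees=True)
Rs=Ro.from_euler("z",S0[2]); q=Rs.inv().apply(p-[*S0[:2],0])
d=q-[-.09,q[1],.042]
for xt,zt,th in [(-.105,.042,19),(-.12,.042,24),(-.135,.042,29),(-.15,.043,32),(-.165,.044,34),(-.185,.055,34),(-.215,.1,34),(-.215,.14,34),(-.215,.19,34)]:
    D=Ro.from_euler("y",np.radians(th-15)); w=np.array([xt,q[1],zt])+D.apply(d)
    wp=Rs.apply(w)+[*S0[:2],0]
    print(th,(R.inv().apply(wp-p)*1000).round(1),"ry",round(-np.radians(th-15),3),wp.round(3))
E
```

```text
19 [-12.4  -0.   -9.4] ry -0.07 [ 0.525 -0.071  0.096]
24 [-23.1  -0.  -21.2] ry -0.157 [ 0.516 -0.073  0.109]
29 [-32.8  -0.  -32.5] ry -0.244 [ 0.507 -0.075  0.121]
32 [-44.1  -0.  -39.6] ry -0.297 [ 0.497 -0.077  0.129]
34 [-56.4  -0.  -44.1] ry -0.332 [ 0.485 -0.079  0.135]
34 [-77.3  -0.  -53.3] ry -0.332 [ 0.465 -0.083  0.146]
34 [-111.    -0.   -95.6] ry -0.332 [ 0.436 -0.089  0.191]
34 [-114.4   -0.  -135.5] ry -0.332 [ 0.436 -0.089  0.231]
34 [-118.6   -0.  -185.3] ry -0.332 [ 0.436 -0.089  0.281]
```

Call:
{"method": "drive_tool", "body": {
  "moves": [
    {"x":-6,"y":0,"z":-4.5,"rx":0,"ry":-0.035,"rz":0,"fingers":1},
    {"x":-12.5,"y":0,"z":-9.5,"rx":0,"ry":-0.07,"rz":0,"fingers":1},
    {"x":-18,"y":0,"z":-15,"rx":0,"ry":-0.113,"rz":0,"fingers":1},
    {"x":-23,"y":0,"z":-21,"rx":0,"ry":-0.157,"rz":0,"fingers":1},
    {"x":-28,"y":0,"z":-27,"rx":0,"ry":-0.2,"rz":0,"fingers":1},
    {"x":-33,"y":0,"z":-32.5,"rx":0,"ry":-0.244,"rz":0,"fingers":1},
    {"x":-38.5,"y":0,"z":-36,"rx":0,"ry":-0.27,"rz":0,"fingers":1},
    {"x":-44,"y":0,"z":-39.5,"rx":0,"ry":-0.297,"rz":0,"fingers":1},
    {"x":-56,"y":0,"z":-44,"rx":0,"ry":-0.332,"rz":0,"fingers":1},
    {"x":-67,"y":0,"z":-49,"rx":0,"ry":-0.332,"rz":0,"fingers":1},
    {"x":-77,"y":0,"z":-53,"rx":0,"ry":-0.332,"rz":0,"fingers":1},
    {"x":-94,"y":0,"z":-74,"rx":0,"ry":-0.332,"rz":0,"fingers":1},
    {"x":-111,"y":0,"z":-96,"rx":0,"ry":-0.332,"rz":0,"fingers":1},
    {"x":-114,"y":0,"z":-136,"rx":0,"ry":-0.332,"rz":0,"fingers":1},
    {"x":-118,"y":0,"z":-170,"rx":0,"ry":-0.332,"rz":0,"fingers":1},
    {"x":-118,"y":0,"z":-185,"rx":0,"ry":-0.332,"rz":0,"fingers":1},
    {"x":-118,"y":0,"z":-185,"rx":0,"ry":-0.332,"rz":0,"fingers":1},
    {"x":-118,"y":0,"z":-185,"rx":0,"ry":-0.332,"rz":0,"fingers":1},
    {"x":-118,"y":0,"z":-185,"rx":0,"ry":-0.332,"rz":0,"fingers":1}
  ]
}}

```text
time_s: 13.68
tool_pos: [0.436, -0.0887, 0.2793]
tool_rot: [-180.0, 24.0, 11.1]
force: [-0.1, 0.1, 0.5]
grip_width: 0.0079
grasp_force: 50.0
```

```bash
python3 - <<'E'
from h import *
import cv2
S=cam("side");T=cam("top")
cv2.imwrite("pics/e.png",np.vstack([S["image"],T["image"][150:350]])[:,:,::-1])
o=sensors.get_obs();print(o["qpos"].round(1),o["joint_velocities"].round(2))
print(proj(S,W(S0,[[-.215-.225*np.cos(.593),.009,.19+.225*np.sin(.593)],[-.215,.009,.19]])))
E
```

```text
[-33.1  11.4  42.1  92.9   0.8 101.1 -68.9] [-0.08 -0.2   0.02 -0.37 -0.07  0.14 -0.03]
[[123.72431926 108.69503493]
 [286.73598297 183.41720457]]
```

View pics/e.png

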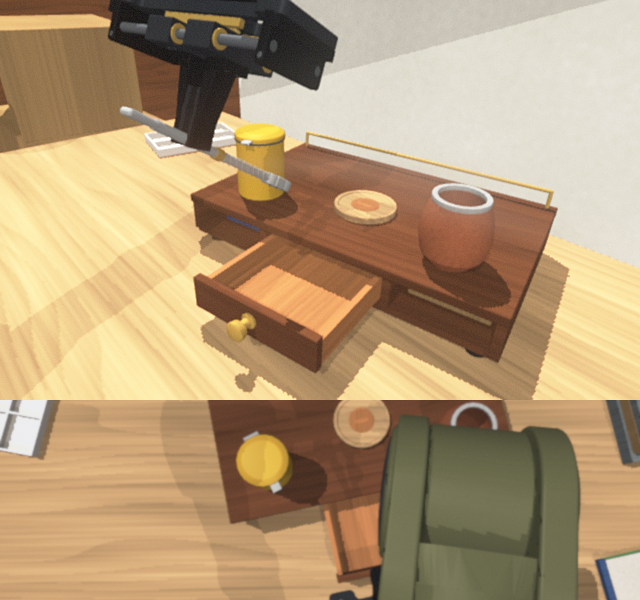

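The bombilla is held clear. Its mouthpiece is at (123,109) and its strainer tip at (288,187), matching the predicted (124,109) and (287,183), so the tip is about 0.185 m high. The drawer is open, and the tin, gourd and coaster have not moved. I'm handing it in.

```bash
python3 -c "
from cell import workorder; print(workorder.sign_off())"
```

```text
the job is handed in; nothing more can be done
None
```

I pulled the drawer to its stop, drew the bombilla out diagonally and handed the job in, held still with its lower tip about 0.185 m above the table, the drawer open and the shelf items undisturbed; the sign-off gave no verdict.

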